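Set the work lamp one click below full and switch it on

TASK

Get the work lamp ready for sorting the tent pegs: flick the edge of its brightness wheel with a fingertip until the wheel's pointer stands at the last bar but one of the scale, one click below full, and push the toggle switch over to on. Fingertip touches only: nothing is picked up or carried, the lamp stays standing where it is, and the camping gear around it is left alone.

Things in the scene. Friction and masses are not known exactly. Their poses are not given: they have to be found in the camera images.
- lamp: Free-standing LED work lamp, 2.4 kg, not fixed to the bench: grey housing 85 mm deep (x), 200 mm wide (y), flat top deck 150 mm above the bench, on a tubular stand 190 x 285 mm. Origin on the bench under its middle; x points from the white diffuser (front) to the aluminium fins (back), z up. On the deck: brightness wheel at y = +50 mm, toggle switch at y = -55 mm, both at x = 0.
- wheel_top (a point): Highest point of the brightness wheel's rim, mid-width, 18 mm above the deck; fixed to the lamp, it does not turn with the wheel. The wheel is a black, finely ribbed disc, 60 mm across, 14 mm thick (along lamp x); its axle lies along lamp x, 30 mm below this point, so the rim is stroked along lamp y. A plain 4 mm guard on the diffuser side is 7 mm lower than the rim.
- scale (a point): Top of the fixed grey scale boss beside the wheel, on the fin side: 52 mm across on the wheel's axle line, 9 to 24 mm from the wheel's mid-plane, its top 4 mm lower than the rim. It carries six raised pale bars 22 degrees apart, the shortest (3.5 mm, dim) at the lamp's +y end, growing to the longest (13.5 mm, full) at the -y end.
- wheel_pointer (a point): The pale raised rib across the wheel's rim that is its pointer, 30 mm from the axle; it turns with the wheel and stands beside the bar of the present setting.
- dimmer (a joint): Turn of the wheel, rad: 0 = dimmest, pointer at the shortest bar; grows as the top of the rim moves to lamp -y; 1.920 = full. Stops at both ends. Rests in clicks at 0, 0.384, 0.768, 1.152, 1.536 (last bar but one), 1.920; starts on one of the first three. A click is 11.5 mm of rim travel, takes 1 to 2.5 N along the rim, then snaps in. A fingertip pressed on the rim and drawn along turns it by friction.
- toggle_tip (a point): Tip of the steel toggle-switch bat, 32 mm from its pivot, bat 6 to 10 mm thick; moves with it. The pivot lies in the deck surface at lamp x = 0, y = -55 mm.
- toggle (a joint): Toggle switch, rad: 0 = off (bat leans 20 degrees towards the diffuser, lamp -x), 0.70 = on (leans 20 degrees towards the fins, lamp +x). Snaps to either end; 1 to 2.5 N at the tip pushes it over the middle.
- mallet: Bystander, loose on the bench: red plastic tent mallet, 270 mm long, head 56 mm thick and 95 mm long. Origin under its middle. Leave it alone.
- puller_hook: Bystander, loose on the bench: steel peg-puller, 8 mm rod with a hook and a 110 mm black cross handle, 185 mm long, 22 mm high. Origin under its middle. Leave it alone.
- orange_peg0: Bystander, loose on the bench: orange plastic tent peg, 235 mm long, 14 mm high. Origin under its middle. Leave it alone.
- orange_peg1: Bystander, loose on the bench: another orange plastic tent peg like orange_peg0. Origin under its middle. Leave it alone.
- y_peg0: Bystander, loose on the bench: aluminium Y-section tent peg, 195 mm long, 15 mm high. Origin under its middle. Leave it alone.
- y_peg1: Bystander, loose on the bench: another aluminium Y-peg. Origin under its middle. Leave it alone.
- y_peg2: Bystander, loose on the bench: another aluminium Y-peg. Origin under its middle. Leave it alone.

How it is judged:
By the outcome, as a careful person would: the job done as asked, in the order asked, and still so for the second after the job is handed in, with the robot touching nothing.
It also fails if it takes over 51 s, if anything falls off the work surface, if the arm or the gripper's body presses on something with over 40 N, if the wrist force passes 120 N, or if a joint passes its speed limit or range.

ROBOT

A 7-joint arm with a two-finger parallel gripper is mounted at the origin on the work surface. World frame = base frame: x ahead of the robot, y to its left, z up, the work surface at z = 0. Lengths are in mm, angles in rad, forces in N, time in s.
With the tool pointing down it reaches from about 400 to 900 mm from the base axis. Payload 5.6 kg.
Tool frame: the origin (TCP) lies midway between the tips of the shut fingers; the grasp point (between the pads) lies 19 mm behind it; x points along the fingers, y is the direction in which the jaws open and shut, and the axes are right-handed (so a half turn about x gives the same grasp; the last joint's range is limited). The gripper opens to 92 mm and grips with 3 to 60 N. Pads are 20 mm wide; open, the fingers measure 128 mm over their backs; the gripper's body (75 mm by 189 mm) begins 69 mm behind the grasp point.
Start: joints at [-1.161, 0.468, -0.012, 1.603, 0.006, 1.071, -0.056], TCP at [284.405, 584.485, 214.592] pointing down, gripper open.
Joint ranges: [-2.53, 2.53], [-0.31, 2.02], [-1.57, 1.55], [0.28, 2.44], [-1.29, 4.43], [0.15, 1.84], [-2.92, 2.92]. Speed limits (rad/s): [2.57, 2.57, 3.14, 3.14, 3.14, 3.14, 3.14].

INTERFACE

Orientations are given as a rotation vector (axis times angle).
In Python, from cell import robot, grip, kin, viewer gives the robot as it stands. Calls block until the motion is done:
- robot.movep(position, orientation): joint-space move of the TCP to a pose.
- robot.servo_line(position, feed=150, rotation=None): straight line of the TCP; rotation=None keeps the orientation; feed is the mean speed in mm/s.
- robot.goto_joints(angles): joint-space move.
- grip(opening, newtons=None): opening from 0.0 (shut) to 1.0 (fully open); newtons is the grip in N (None keeps the last); returns when the fingers have stopped.
- robot.hold(seconds).
- kin.ik(position, orientation): joint angles nearest the present ones, or None.
- robot.observe(): the state.
- viewer.read_camera(name): name is "scene" or "top" or "wrist"; returns the picture (480x640x3 uint8, red, green, blue); there is no depth.
- viewer.camera_info(name): a dict with "camera_matrix" (3x3 intrinsics, pixels), "R" (3x3) and "t" (3): a world point X has camera coordinates R X + t. Camera axes: x right, y down, z forward; pixel columns grow to the right and rows downward; lengths in mm; the calibration is good to about 2 mm. A picture is of the moment at which its call begins: read the wrist's pose just before it. camera_info takes no time and is no camera call; for the wrist camera it gives the pose at the moment of the call.
A pose or a line that the arm cannot do raises robot.IKError and nothing moves.
- robot.job_done(): hands the job in, once; it reports no verdict.
Trained networks look in the newest picture that a camera, given by its name, has taken for a name from the list of things; names that differ only in an ending like _2 or _b are one class to them, and where a whole thing is asked for, a point or a joint stands for the part that bears it (a point fixed in the world has none). Each returns a list of dicts, best first, with "confidence" (0 to 1); they miss things now and then, are a little off and sometimes report something else, mostly with a low value. They report only what shows in the picture. A call takes as long as a camera call.
- viewer.silhouettes(name, camera): "mask" (480x640 bool, what is visible of it).
- viewer.pinpoint(name, camera): "at" ([x, y, z] in mm, in the coordinates of the camera as it stood for that picture, good to about 4 mm: a listed point, or the origin of a listed thing).
The state is a dict: "t": time; "joints": joint angles; "joint_velocities": joint speeds; "joint_torque": joint torques, N m; "tcp_pos": TCP position; "tcp_rot": TCP orientation; "contact_force": force on the tool from outside, world axes, zero at the start; "wrist_torque": the same for the moment, N m; "grip_width": opening from 0.0 (shut) to 1.0 (fully open).
Only numpy, scipy, OpenCV 4.12 (cv2) and the standard library are available. Lean on these libraries where they do the work, as an engineer would, in place of code of your own. Each camera call takes 0.05 s, during which the arm holds its last target.

## Working session

There is one attempt and no reset: what is moved stays moved. The work goes in short steps, each a Python script; the robot and the scene stay as the last script left them, time stands still between calls to the robot, and variables do not carry over. Pictures are saved under pics/ and viewed, and the job is handed in when it is done.

```bash
mkdir -p pics; cat > h.py <<'E'
import numpy as np, cv2
from cell import robot, grip, kin, viewer
def shot(cam, fn):
    ci=viewer.camera_info(cam); im=viewer.read_camera(cam)
    cv2.imwrite('pics/'+fn, im[:,:,::-1]); return im,ci
def world(p,ci): return np.array(ci['R']).T@(np.array(p)-np.array(ci['t']))
def proj(X,ci):
    c=np.array(ci['R'])@np.array(X,float)+np.array(ci['t']); q=np.array(ci['camera_matrix'])@c; return q[:2]/q[2]
E
python3 - <<'E'
from h import *
np.set_printoptions(precision=1,suppress=True)
for c in ['scene','top','wrist']:
    im,ci=shot(c,c+'0.png')
    print(c, -np.array(ci['R']).T@np.array(ci['t']))
    for n in ['lamp','wheel_top','scale','wheel_pointer','toggle_tip']:
        for d in viewer.pinpoint(n,c)[:2]: print(n,round(d['confidence'],2),world(d['at'],ci))
o=robot.observe();print(o['t'],o['tcp_pos'],o['tcp_rot'],o['grip_width'])
E
```

```text
scene [1236.  678. 1059.]
lamp 0.88 [579.5 105.2  -4.3]
wheel_top 0.56 [582.6 145.7 166.2]
scale 0.85 [598.3 151.6 163. ]
scale 0.32 [585.4 147.1 167.8]
wheel_pointer 0.5 [582.  153.6 165.9]
toggle_tip 0.38 [563.6  43.3 185.5]
top [535.9 123.1 990.8]
lamp 0.9 [574.2 100.4  -0.2]
lamp 0.33 [567.   49.5 182.1]
wheel_top 0.6 [581.6 153.4 167. ]
scale 0.59 [594.6 150.1 167.5]
wheel_pointer 0.69 [583.9 156.8 168.3]
wrist [222.3 614.8 383.9]
0.9 [284.4 584.5 214.6] [ 0.4  1.5 -0.4] 1.0014787033651928
```

View pics/scene0.png

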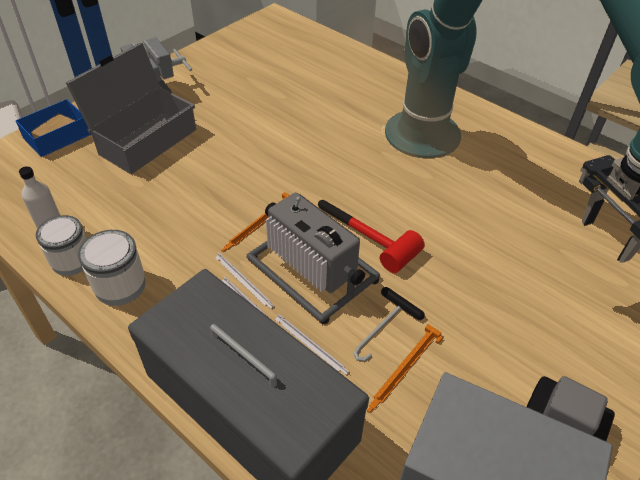

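View pics/top0.png

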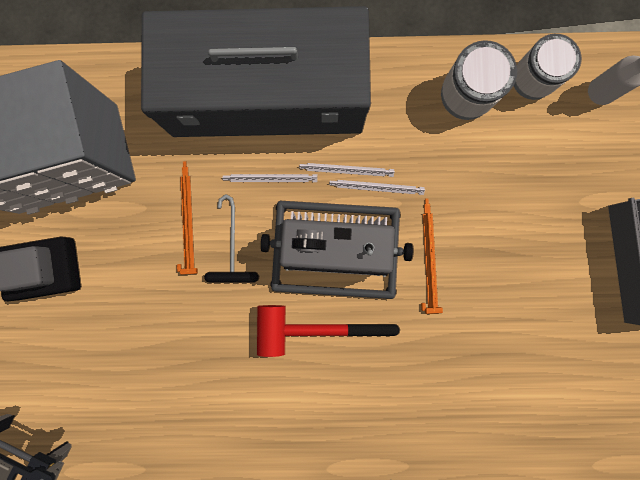

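```bash
python3 - <<'E'
import cv2
a=cv2.imread('pics/top0.png');b=cv2.imread('pics/scene0.png')
from h import *
ci=viewer.camera_info('top')
u=proj([575,100,150],ci);print(u, viewer.camera_info('top')['camera_matrix'])
x,y=map(int,u)
c=a[max(0,y-100):y+100,max(0,x-100):x+100]
cv2.imwrite('pics/top0z.png',cv2.resize(c,(600,600),interpolation=cv2.INTER_CUBIC))
u=proj([575,100,150],viewer.camera_info('scene'));print(u);x,y=map(int,u)
c=b[max(0,y-75):y+75,max(0,x-100):x+100]
cv2.imwrite('pics/scene0z.png',cv2.resize(c,(800,600),interpolation=cv2.INTER_CUBIC))
E
```

```text
[337.71285966 247.693914  ] [[480.35363286   0.         319.29861341]
 [  0.         480.35363286 241.55719579]
 [  0.           0.           1.        ]]
[313.35671783 221.1644608 ]
```

View zooms.

The top view shows the lamp at about (337, 248), with its fins away from the robot. The wheel is near (310, 242) and the toggle near (368, 249). The bystanders are clear of the deck.

View pics/top0z.png

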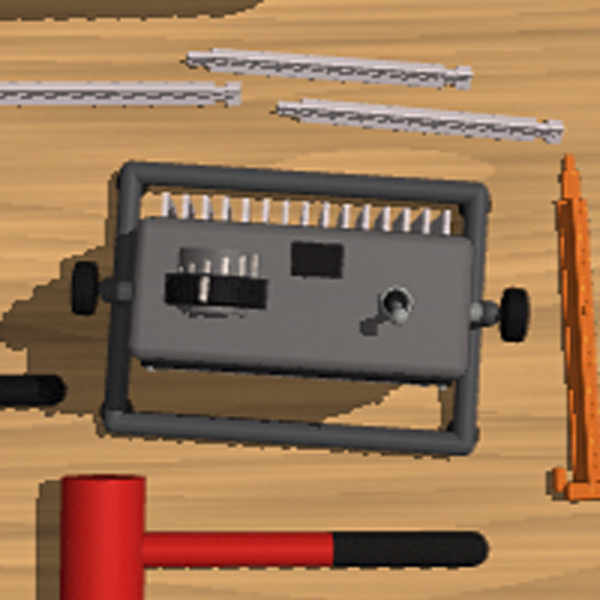

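View pics/scene0z.png

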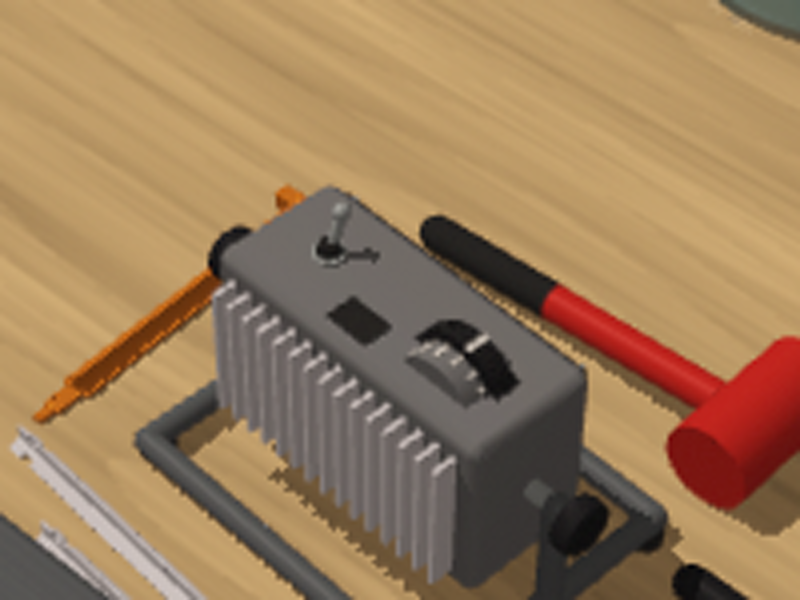

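The pointer looks to be at the third bar (about +11°), so about two clicks are needed. Next is a close look with the wrist camera.

```bash
cat >> h.py <<'E'
from scipy.spatial.transform import Rotation as Rn
def down(yaw):  # tool x down, tool y along lamp y (sign +1)
    ey=np.array([-np.sin(yaw),np.cos(yaw),0]); ex=np.array([0,0,-1.]); ez=np.cross(ex,ey)
    return np.column_stack([ex,ey,ez])
E
python3 - <<'E'
from h import *
np.set_printoptions(precision=2,suppress=True)
o=robot.observe();print(Rn.from_rotvec(o['tcp_rot']).as_matrix(),o['t'])
ci=viewer.camera_info('wrist');print(ci['R'])
yaw=-0.06
for f in (0,np.pi):
    R=down(yaw+f);r=Rn.from_matrix(R).as_rotvec();q=kin.ik([500,100,300],r);print(f,q)
    q=kin.ik([580,150,168],r);print(f,q)
E
```

```text
[[ 0.    0.44  0.9 ]
 [ 0.    0.9  -0.44]
 [-1.    0.    0.  ]] 0.9
[[ 0.44  0.9  -0.  ]
 [ 0.87 -0.42  0.25]
 [ 0.22 -0.11 -0.97]]
0 [-0.48  0.14  0.25  1.85 -0.04  1.15  1.29]
0 [-0.4   0.43  0.12  1.78 -0.06  0.93  1.26]
3.141592653589793 [-0.86  0.15  0.67  1.87 -0.1   1.15 -1.78]
3.141592653589793 [-0.8   0.49  0.65  1.81 -0.35  0.96 -1.63]
```

```bash
python3 - <<'E'
from h import *
np.set_printoptions(precision=1,suppress=True)
r=Rn.from_matrix(down(-0.06)).as_rotvec()
robot.movep([560,105,300],r)
grip(0.0,20)
o=robot.observe();print(o['t'],o['tcp_pos'],o['contact_force'],o['grip_width'])
im,ci=shot('wrist','w1.png')
for n in ['lamp','wheel_top','scale','wheel_pointer','toggle_tip']:
    for d in viewer.pinpoint(n,'wrist')[:2]:
        X=world(d['at'],ci);print(n,round(d['confidence'],2),X,proj(X,ci))
print(np.array(ci['camera_matrix'])[0,0],robot.observe()['t'])
E
```

```text
4.2667 [560. 105. 300.] [ 0.   1.1 -0.6] 0.002528619397098602
lamp 0.84 [577.8 100.5  -2.9] [310.8 217.9]
wheel_top 0.57 [582.7 150.2 169.1] [370.2 258.4]
scale 0.76 [599.1 153.2 166.6] [373.7 276. ]
scale 0.34 [580.6 159.4 168.2] [381.1 255. ]
wheel_pointer 0.58 [415.9 117.5  -0. ] [316.9  78.2]
wheel_pointer 0.57 [584.7 159.  165.8] [380.3 259. ]
toggle_tip 0.65 [559.7  49.7 181.2] [242.5 241.9]
381.6335221472647 4.5667
```

View pics/w1.png

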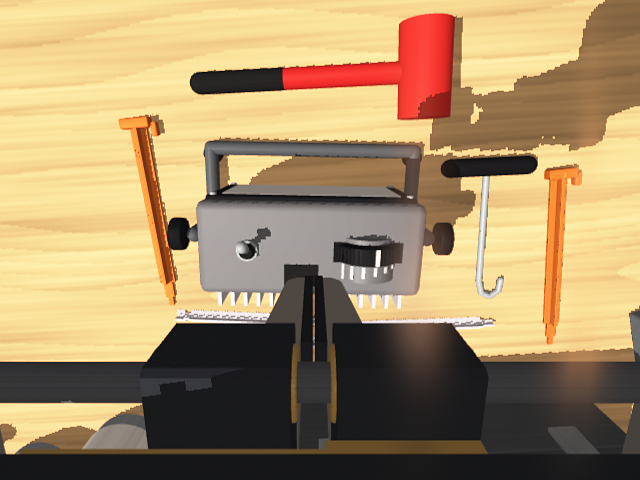

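The wrist picture shows the wheel at about (368, 250), its pointer near (378, 257) and the toggle bat at (245, 250). The lamp is parallel to the image, so its yaw is about -0.06.

```bash
python3 - <<'E'
from h import *
np.set_printoptions(precision=1,suppress=True)
im=cv2.imread('pics/w1.png');c=im[215:305,190:430]
cv2.imwrite('pics/w1z.png',cv2.resize(im[220:295,320:420],(800,600),interpolation=cv2.INTER_CUBIC))
ci=viewer.camera_info('wrist')
# lamp model prediction: centre c, yaw
yaw=-0.06;L=np.array([[np.cos(yaw),-np.sin(yaw),0],[np.sin(yaw),np.cos(yaw),0],[0,0,1]])
for C in ([578,101.,0],[577,102,0]):
  C=np.array(C)
  for nm,p in dict(wl=[0,80,138],wr=[0,20,138],top=[0,50,168],piv=[0,-55,150],tip=[-11,-55,180],c1=[-42.5,100,150],c2=[-42.5,-100,150],c3=[42.5,100,150],c4=[42.5,-100,150]).items(): print(nm,proj(C+L@p,ci))
  for k in range(6):
    a=np.radians(55-22*k); print(k,'ptr',proj(C+L@[0,50+30*np.sin(a),138+30*np.cos(a)],ci),'bar',proj(C+L@[16,50+26*np.sin(a),138+26*np.cos(a)],ci))
E
```

```text
wl [399.3 246.7]
wr [332.5 246.6]
top [370.8 255.9]
piv [246.7 250.1]
tip [239.6 246.6]
c1 [429.1 201.4]
c2 [191.  201.3]
c3 [422. 296.]
c4 [198.4 295.9]
0 ptr [397.4 251.8] bar [392.1 268.8]
1 ptr [389.5 254.3] bar [385.3 271.3]
2 ptr [377.6 255.8] bar [375.2 272.7]
3 ptr [363.7 255.7] bar [363.4 272.7]
4 ptr [350.3 254.3] bar [352.1 271.3]
5 ptr [339.8 251.8] bar [343.1 268.8]
wl [400.5 245.5]
wr [333.6 245.5]
top [372.  254.7]
piv [247.7 248.9]
tip [240.7 245.3]
c1 [430.3 200.1]
c2 [192. 200.]
c3 [423.1 294.9]
c4 [199.4 294.8]
0 ptr [398.5 250.6] bar [393.2 267.6]
1 ptr [390.7 253.1] bar [386.4 270.1]
2 ptr [378.8 254.5] bar [376.3 271.5]
3 ptr [364.9 254.5] bar [364.6 271.5]
4 ptr [351.5 253.1] bar [353.2 270.1]
5 ptr [340.9 250.6] bar [344.2 267.6]
```

View pics/w1z.png

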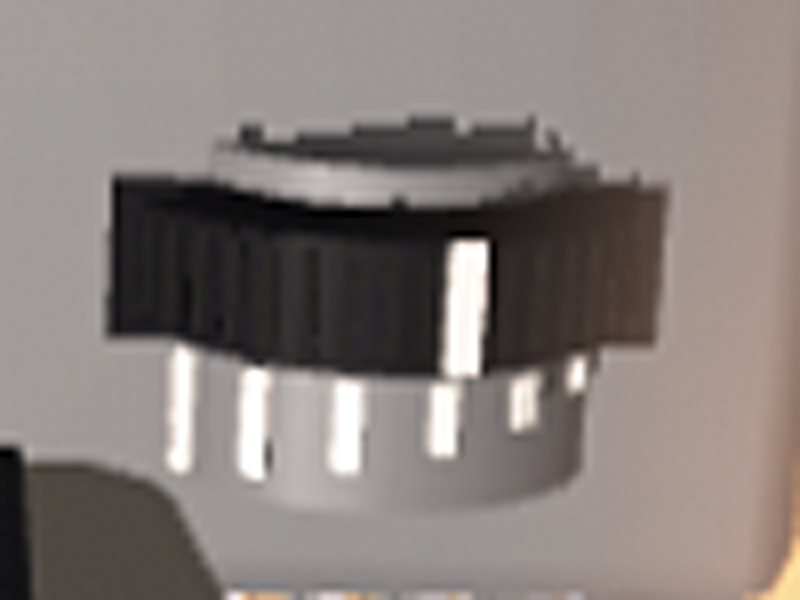

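The pointer stands at the third bar, so two clicks are needed. I'll touch the rim, draw it one click towards -y, then lift and look.

```bash
cat >> h.py <<'E'
YAW=-0.06; C=np.array([579.5,101.,0])
L=np.array([[np.cos(YAW),-np.sin(YAW),0],[np.sin(YAW),np.cos(YAW),0],[0,0,1]])
lp=lambda p:(C+L@np.array(p,float)).tolist()
RV=Rn.from_matrix(down(YAW)).as_rotvec()
def F(): return np.array(robot.observe()['contact_force'])
E
cat >> h.py <<'E'
def stroke(y0,dist,fz=8,zs=172,step=2.0):
    robot.servo_line(lp([0,y0,zs+6]),feed=100); robot.hold(0.1)
    b=F(); z=zs+1
    while z>163:
        robot.servo_line(lp([0,y0,z]),feed=30); f=F()-b
        if f[2]>fz: break
        z-=0.5
    print('contact z',z,f,robot.observe()['t'])
    d=0
    while d<dist:
        d=min(d+step,dist); robot.servo_line(lp([0,y0-d,z]),feed=40); f=F()-b
        print(round(d,1),round(z,1),f, 'tcp z',robot.observe()['tcp_pos'][2])
        if f[2]<fz*0.7: z-=0.4
        elif f[2]>fz*2: z+=0.3
    robot.servo_line(lp([0,y0-d,zs+8]),feed=100)
    return z
E
python3 - <<'E'
from h import *
np.set_printoptions(precision=1,suppress=True)
robot.movep(lp([0,57,190]),RV); print(robot.observe()['t'])
stroke(57,13)
im,ci=shot('wrist','w2.png');cv2.imwrite('pics/w2z.png',cv2.resize(im[:,:,::-1],(800,600)))
shot('top','t2.png'); s,_=shot('scene','s2.png')
print(robot.observe()['t'])
b=s[:,:,::-1][146:296,213:413];cv2.imwrite('pics/s2z.png',cv2.resize(b,(800,600),interpolation=cv2.INTER_CUBIC))
E
```

```text
5.1333
contact z 167.0 [-3.3 -0.3  9. ] 8.8167
2.0 167.0 [-2.5  1.3  8.7] tcp z 168.27222248385203
4.0 167.0 [-0.5  3.6  8.1] tcp z 168.31577799583746
6.0 167.0 [-1.6  3.4  7.4] tcp z 168.33036782552432
8.0 167.0 [-0.4  3.8  7.1] tcp z 168.31107196069493
10.0 167.0 [0.2 4.4 6.6] tcp z 168.33337920887092
12.0 167.0 [-0.5  4.6  5.8] tcp z 168.33494659832553
13 167.0 [-0.9  4.2  6.2] tcp z 168.2951471827265
11.0
```

View pics/s2z.png

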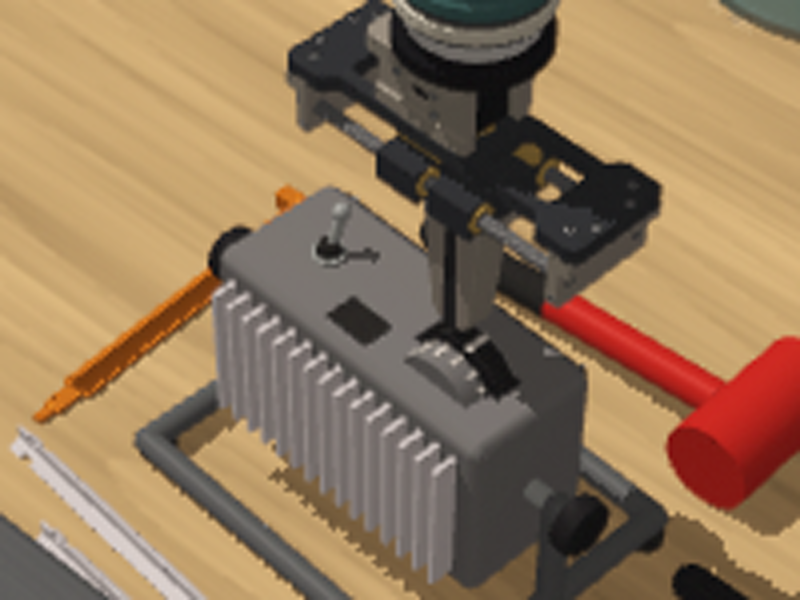

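View pics/w2z.png

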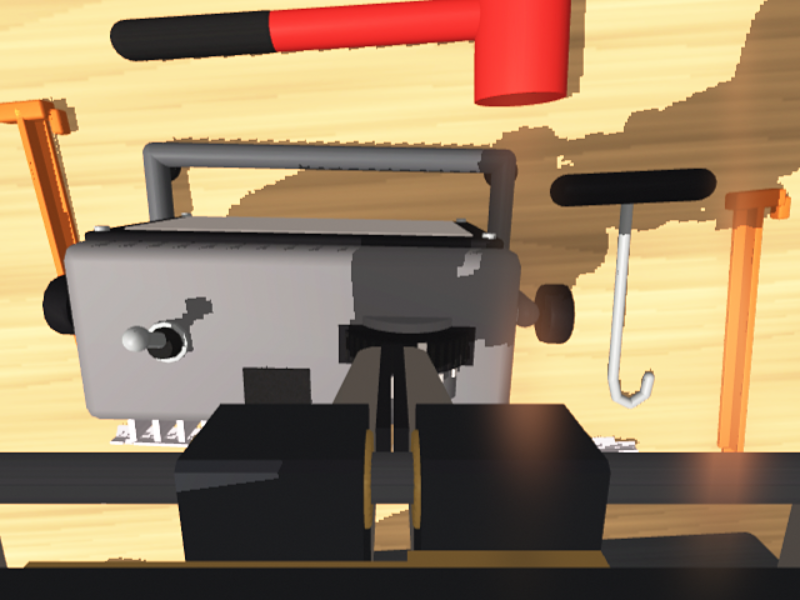

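```bash
python3 - <<'E'
import cv2,numpy as np
o=[]
for f,(x0,y0,w,h) in [('scene0.png',(295,215,60,45)),('s2.png',(295,215,60,45)),('top0.png',(265,200,60,45)),('t2.png',(265,200,60,45))]:
    a=cv2.imread('pics/'+f)
    if 't' == f[0]: y0+=20; x0+=10
    o.append(cv2.resize(a[y0:y0+h,x0:x0+w],(400,300),interpolation=cv2.INTER_CUBIC))
cv2.imwrite('pics/cmp2.png',np.vstack([np.hstack(o[:2]),np.hstack(o[2:])]))
d=cv2.absdiff(cv2.imread('pics/scene0.png'),cv2.imread('pics/s2.png')).max(2)
print(d[190:250,220:300].max(), d[225:300,255:310].max())
E
```

```text
16 16
```

View pics/cmp2.png

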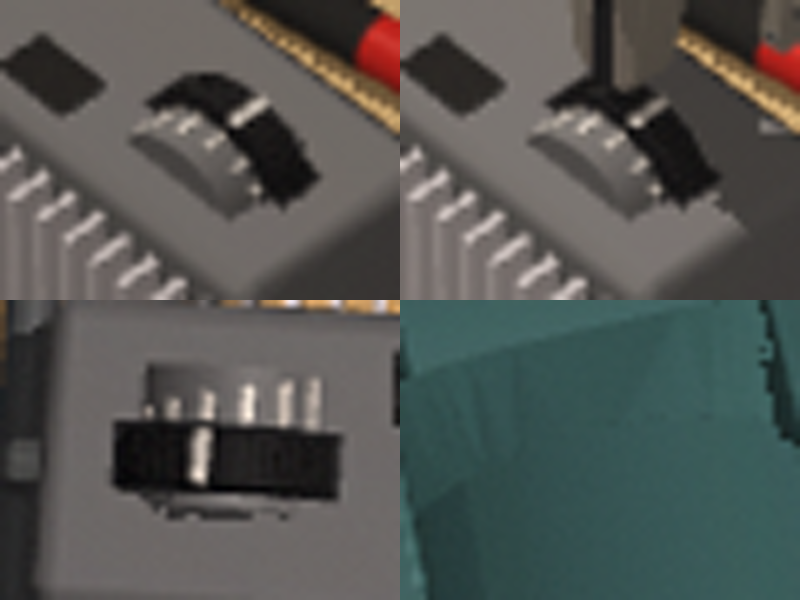

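The lamp hasn't moved and the pointer hasn't either, so the fingertip slid over the rim. I'll press harder.

```bash
cat >> h.py <<'E'
def look(tag):
    s,_=shot('scene','s%s.png'%tag)
    b=s[:,:,::-1][215:260,295:355];cv2.imwrite('pics/s%sz.png'%tag,cv2.resize(b,(800,600),interpolation=cv2.INTER_CUBIC))
E
python3 - <<'E'
from h import *
np.set_printoptions(precision=1,suppress=True)
stroke(57,13,fz=17,zs=168)
look('3')
print(robot.observe()['t'])
E
```

```text
contact z 165.0 [-6.4 -0.4 18.6] 13.7083
2.0 165.0 [-5.6  1.3 18. ] tcp z 168.06618115876438
4.0 165.0 [-6.2  3.4 18.1] tcp z 168.0891253433888
6.0 165.0 [-4.8  5.  17.5] tcp z 168.109155934558
8.0 165.0 [-6.2  1.5 19.1] tcp z 168.09348360216157
10.0 165.0 [-6.4 -1.6 19.4] tcp z 168.07431035171913
12.0 165.0 [-7.3 -0.3 19.2] tcp z 168.052698184605
13 165.0 [-6.1 -0.2 20.1] tcp z 168.08156198721818
15.7667
```

View pics/s3z.png

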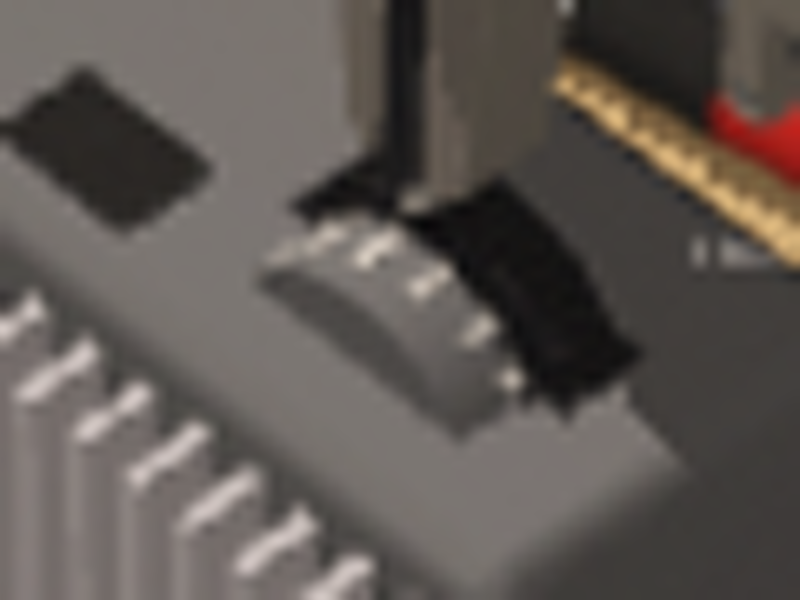

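The force snap from 5 to -1.6 N and the picture agree: the pointer has moved one click and its pale end now shows beside the fourth bar. I'll do one more identical stroke and then look with the arm clear.

```bash
python3 - <<'E'
from h import *
np.set_printoptions(precision=1,suppress=True)
stroke(57,13,fz=17,zs=166)
robot.servo_line(lp([-15,0,240]),feed=200)
look('4')
im,ci=shot('wrist','w4.png')
u=proj(lp([0,50,165]),ci);x,y=map(int,u);print(u)
cv2.imwrite('pics/w4z.png',cv2.resize(im[:,:,::-1][max(0,y-45):y+45,x-60:x+60],(800,600),interpolation=cv2.INTER_CUBIC))
for n in ['toggle_tip','wheel_top','wheel_pointer']:
    for d in viewer.pinpoint(n,'wrist')[:1]: print(n,d['confidence'],world(d['at'],ci))
print(robot.observe()['t'])
E
```

```text
contact z 165.0 [-4.2 -1.2 17. ] 17.4667
2.0 165.0 [-5.1  1.7 16.1] tcp z 168.09418595510027
4.0 165.0 [-4.5  3.6 16.4] tcp z 168.117368409914
6.0 165.0 [-3.3  6.5 15.4] tcp z 168.18950557643626
8.0 165.0 [-6.9 -2.6 19. ] tcp z 168.11669085820813
10.0 165.0 [-5.9 -2.6 18.2] tcp z 168.06947083048402
12.0 165.0 [-5.5 -0.4 17.9] tcp z 168.09183842660175
13 165.0 [-5.4 -0.5 16.9] tcp z 168.07209438058533
[386.7 276.8]
toggle_tip 0.5 [561.6  49.9 179.3]
wheel_top 0.69 [586.9 147.7 170.4]
wheel_pointer 0.6 [577.7 137.2 163.3]
20.2667
```

View pics/s4z.png

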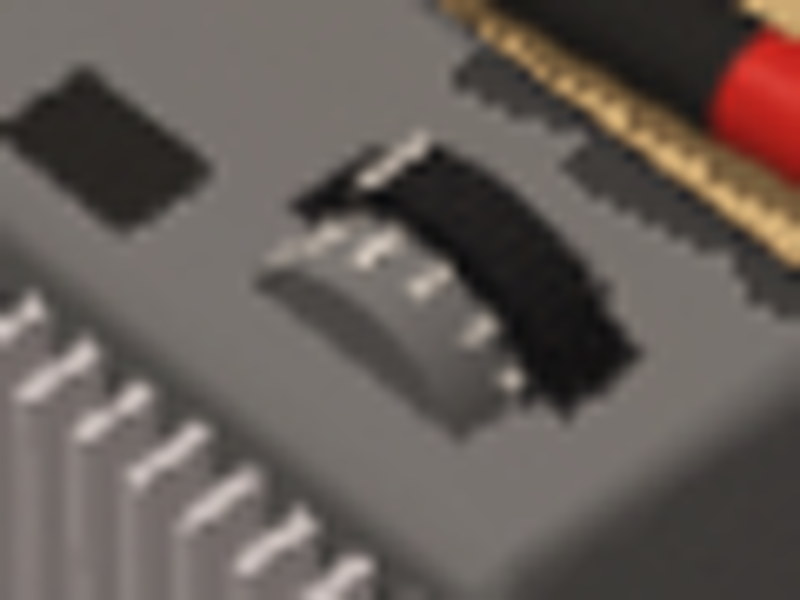

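View pics/w4z.png

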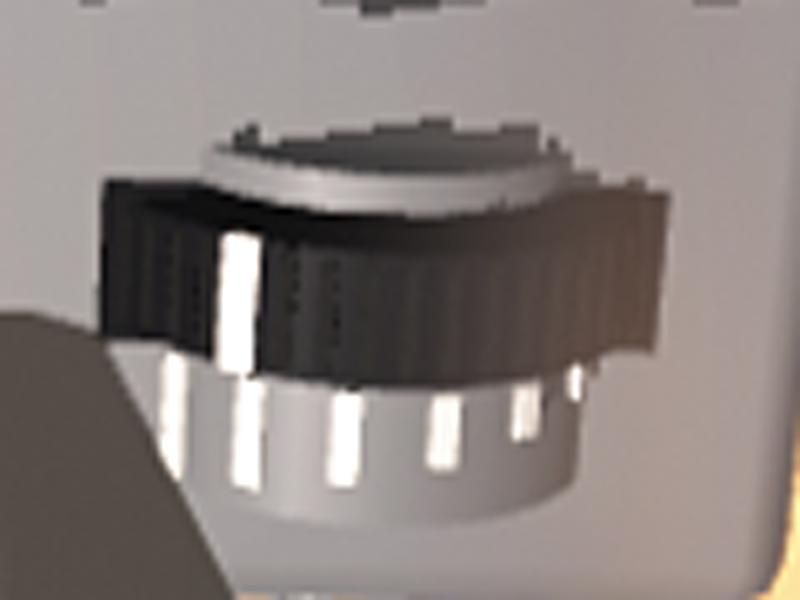

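The pointer stands beside the last bar but one. Now the toggle.

```bash
python3 - <<'E'
from h import *
np.set_printoptions(precision=1,suppress=True)
robot.servo_line(lp([-45,-55,235]),feed=150)
robot.servo_line(lp([-45,-55,171]),feed=120); robot.hold(0.1); b=F()
robot.servo_line(lp([-32,-55,171]),feed=80)
x=-32;mx=0
while x<-3:
    x+=2; robot.servo_line(lp([x,-55,171]),feed=50); f=F()-b; print(x,f)
    mx=max(mx,-f[0])
    if mx>1.5 and -f[0]<0.4 and x>-12: break
    if abs(f[0])>10: print('high');break
robot.servo_line(lp([-45,-55,171]),feed=150)
robot.servo_line(lp([-60,0,260]),feed=200)
s,_=shot('scene','s5.png'); im,ci=shot('wrist','w5.png')
cv2.imwrite('pics/s5z.png',cv2.resize(s[:,:,::-1][176:266,250:370],(800,600),interpolation=cv2.INTER_CUBIC))
print(robot.observe()['t'])
E
```

```text
-30 [ 0.1 -0.1 -0.3]
-28 [ 0.6 -0.6 -1.3]
-26 [ 0.6 -1.3 -1.3]
-24 [-2.5 -0.3  1.3]
-22 [-4.6  0.6  3.6]
-20 [-6.9 -0.3  5.1]
-18 [-7.2 -0.4  5.2]
-16 [-0.2 -1.1 -1. ]
-14 [-0.9 -0.9 -1.1]
-12 [-0.4  0.7 -0.5]
-10 [-0.5 -0.1 -0.2]
-8 [ 0.6  0.1 -1.4]
26.1083
```

View pics/s5z.png

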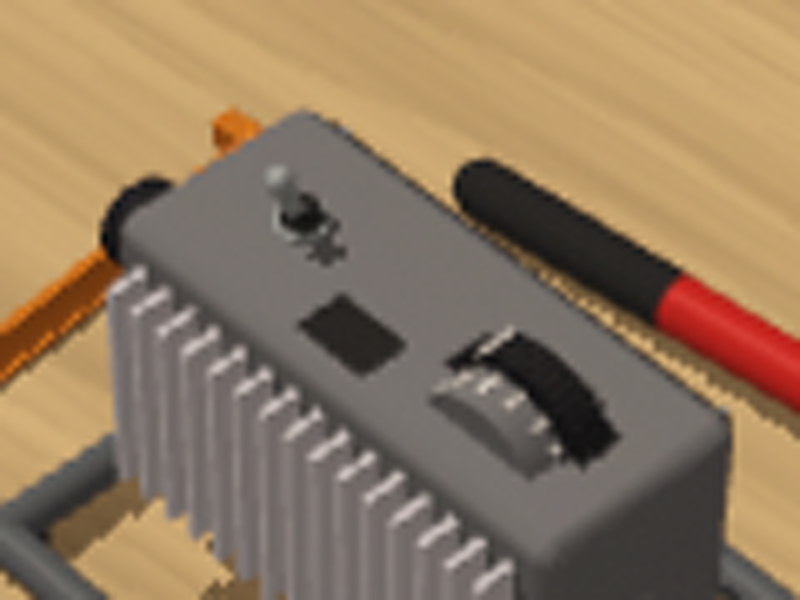

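View pics/w5.png

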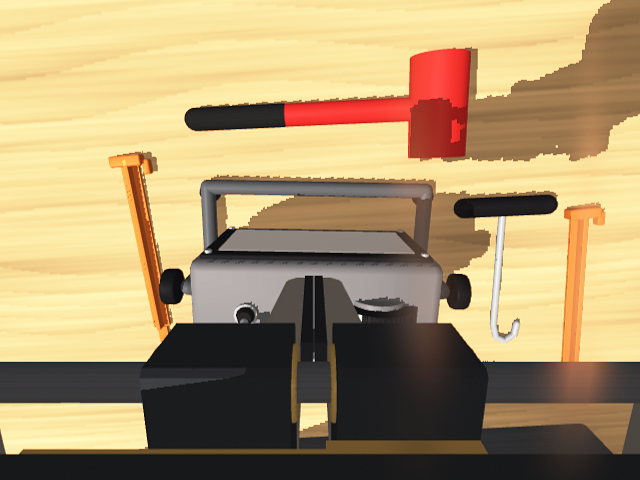

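The bat now leans the other way and the pointer is still at bar 5. I'll check this against the projected on and off positions, and check for lamp movement.

```bash
python3 - <<'E'
from h import *
ci=viewer.camera_info('scene')
for n,s in (('off',-1),('on',1)): print(n,proj(lp([s*10.9,-55,180]),ci))
print('seen', 250+280*.15,176+175*.15)
a=cv2.imread('pics/scene0.png');b=cv2.imread('pics/s5.png')
d=cv2.absdiff(a,b).max(2)
ys,xs=np.where((d>60)&(np.arange(640)[None]<460)&(np.arange(480)[:,None]>180)); print(len(xs),xs.min(),xs.max(),ys.min(),ys.max())
g=lambda i:np.float32(cv2.cvtColor(i,cv2.COLOR_BGR2GRAY))
print(cv2.phaseCorrelate(g(a[240:300,265:330]),g(b[240:300,265:330])), d[240:300,265:320].max())
cv2.imwrite('pics/d5.png',d[170:420,210:460])
E
```

```text
off [297.67098996 196.43543694]
on [290.09557102 201.47890506]
seen 292.0 202.25
1751 295 459 205 319
((0.0073100718726806235, -0.024463440909347156), 1.0006050953020653) 13
```

View pics/d5.png

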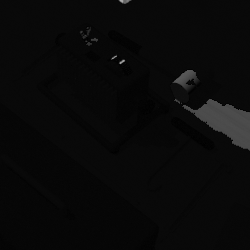

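The difference picture changes only at the toggle, the wheel pointer, the arm and its shadow. The lamp and gear have not shifted, and the toggle tip matches the "on" projection. Handing in.

```bash
python3 - <<'E'
from h import *
robot.job_done(); print(robot.observe()['t'])
E
```

```text
the job is handed in; nothing more can be done
the job is handed in; nothing more can be done
```

I turned the brightness wheel to the last bar but one and then pushed the toggle over to on. I handed the job in at about 26 s with the arm clear of everything.

- **Wheel:** it started on the third bar. A first stroke pressed at about 8 N slid over the rim without turning it. Two strokes at about 17 N each moved it one click. The scene and wrist pictures with the arm clear show the pointer beside the last bar but one, and a scene picture after the toggle push shows it still there.
- **Toggle:** I pushed it towards the fins with the shut fingertips. The force peaked at about 7 N along the push direction, more than the 1–2.5 N given, then dropped as it snapped over. The bat's tip in the picture sits within about 2 px of where "on" projects, and about 8 px from "off".
- **Lamp and gear:** comparing the first and last scene pictures, the lamp has shifted by less than 0.03 px. Apart from the arm and its shadow, only the toggle and the wheel pointer changed.

No final check failed. The hand-in gave no verdict.

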